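# Meter two fixing dowels from the slide-gate hopper

### The arm

A 6-joint arm with a two-finger parallel gripper is mounted at the origin on a cart in front of the work surface, level with it; the furniture and walls round the work are solid. World frame = base frame: x ahead of the robot, y to its left, z up, the work surface at z = 0. Lengths are in mm, angles in rad, forces in N, time in s.
With the tool pointing down it reaches from about 275 to 750 mm from the base axis. Payload 10.2 kg.
Tool frame: the origin (TCP) lies at the very end of the fingers, on their centre line; the grasp point (between the pads) lies 19 mm behind it; z points along the fingers, y is the line along which they close (so a half turn about z gives the same grasp; the last joint's range is limited). The gripper opens to 85 mm and grips with 20 to 120 N. Pads are 22 mm wide; open, the fingers measure 114 mm over their backs; the gripper's body (76 mm by 85 mm) begins 54 mm behind the grasp point. The pads swing forward as they close: fully open they stand 13 mm farther back than shut.
Start: joints at [1.114, 0.313, 1.498, -0, 1.331, -0.223], TCP at [121.642, 510.719, 210.494] pointing down, gripper open.
Joint ranges: [-2.94, 2.94], [-0.97, 2.17], [0.19, 2.56], [-1.23, 4.37], [0.02, 3.11], [-2.88, 2.88]. Speed limits (rad/s): [2.39, 2.39, 3.01, 3.14, 3.14, 3.14].

### API

Orientations are given as a unit quaternion [w, x, y, z].
In Python, from rig import * gives the robot as it stands. The module is installed in compiled form; this text tells all that it offers.
- The arm moves only by the shell command python3 -m crank 'ROWS' [FORCE]. ROWS is JSON, a list that holds one entry, the list of rows, each a list of 7 numbers: the shift along the tool's x, y, z in units of 25 mm (1.0 is 25 mm), then the turn, a rotation vector about the tool's x, y, z in units of 8 degrees (1.0 is 8 degrees), then the finger opening in mm, from 0 to 85.4. A call has exactly 8 rows; each row shifts and turns the commanded pose from where the row before left it, along the tool's axes as they then stand; what a row does not reach is not made up. A row lasts 1/10 s, in which the tool goes at most 50 mm and 8.59 degrees, less where a joint would pass 70% of its speed; a pose out of reach is approached as far as the arm can. A call is refused whole if a number of a shift passes 1 or a number of a turn 1, either way. A call with a gripper value outside its range is refused whole. The fingers move at their own pace and stop on an object; FORCE is the grip in N (left out, the last holds). Time passes only in rows, so rows that do not move let the fingers close, or fill a call up. It gives the time, the measured TCP pose, the force, the opening and the grip force at its end, in the units of the state.
- sense(): the state, without advancing time (a new reading comes with each control period).
- capture(name): name is "scene" or "side" or "wrist"; returns the picture (384x512x3 uint8, blue, green, red); there is no depth.
- camera_model(name): a dict with "fx", "fy", "cx", "cy" (pixels), "world_from_camera" (4x4, takes a point from camera to world coordinates); the wrist camera has in their place "T_tool_cam" (4x4, takes a point from camera to tool coordinates, whose origin is the TCP and whose axes are the flange's). Camera axes: x right, y up, looking along -z (the intrinsics and any distortion apply to the point x, -y, -z); pixel columns grow to the right and rows downward; lengths in mm; the calibration is good to about 2 mm. The wrist camera is an equidistant fisheye: a pixel r from the principal point sees the ray r / f radians off the axis. A picture is of the moment at which its call begins: read the wrist's pose just before it. camera_model takes no time and is no camera call.
- finish_job(): hands the job in; it is judged then, once.
The state is a dict: "time_s": time; "joints": joint angles; "dq": joint speeds; "tau": joint torques, N m; "eef_pos": TCP position; "ee_rot": TCP orientation; "force": force on the tool from outside, world axes, zero at the start; "wrist_torque": the same for the moment, N m; "grip_width": opening from 0.0 (shut) to 1.0 (fully open); "grip_force": force on a finger pad.
Only numpy, scipy, OpenCV 4.12 (cv2) and the standard library are available. Lean on these libraries where they do the work, as an engineer would, in place of code of your own. Each camera call takes 0.05 s, during which the arm holds its last target. There are 200 camera calls.

### The job

Two steel dowels are wanted for pinning the plaster torso. Slide the empty tray, handle outwards, all the way in under the hopper from its open side until it meets the stop bar; then draw the slide gate out only part way, so that exactly two of the five dowels drop into the tray, and push the gate fully home again. Leave the other three dowels in the hopper, the tray where it is under the hopper, and do not disturb the torso or the tools lying about.

Things in the scene. Friction and masses are not known exactly. Their poses are not given: they have to be found in the camera images.
- hopper: Grey sheet-metal hopper on four dark legs, fixed. Origin: table level under the box. x points to its back (away from the gate's handle), y to its closed side. Box outside x -65..65, y -46..46, rim up to 150 mm high, flared 60 mm out at the sides. The tray goes in from the -y side between legs 127 mm apart (x -34..93). A low stop bar, z 8-30, joins the +y legs, inner face at y 58.
- tray_place (a point): Point on the table where the tray's origin stands when the tray is fully in, touching the stop bar, midway between the legs (in hopper axes: x 29.5, y -34 mm). Its axes are those of the hopper; the tray then has these same axes. The legs leave about 9 mm either side of the tray. A bench vice stands at the back right of the table (world x over 0.70 m, y 0.03 to 0.17 m): keep clear of it.
- gate (a joint): Draw of the steel slide gate that is the hopper's floor: 0 fully home (shut), up to 0.13 m. It slides towards the hopper's -x and falls 0.105 rad (6 deg) that way: per m of draw -0.9945 in x, -0.1048 in z. It stays where left, about 3 to 6 N moves it. The opening appears at the back. The dowels keep their places: the first drops at 36 mm draw, the second at 58, the third would at 80.
- gate_handle (a point): Middle of the round bar (10 mm thick, 56 mm long, along the hopper's y) of the bow handle standing up on the gate's front end; about 106 mm above the table with the gate shut, 44 mm above the gate, 57 mm in front of the hopper's front sheet. Moves with the gate. Its axes are the gate's (tilted 0.105 rad).
- tray: Empty loose aluminium tray, outside 108 (x) x 184 (y) x 40 mm, walls 3 mm, about 0.3 to 0.55 kg. Origin: middle of its underside, z up. A dark bow handle stands at its -y end. It slides on the table.
- tray_handle (a point): Middle of the tray handle's round bar (10 mm thick, 48 mm long, along the tray's x), 62 mm above the table, 102 mm from the tray's origin towards its -y.
- dowel_1: Grooved steel dowel 22 mm thick, 80 mm long (its y axis), about 0.12 kg; origin in its middle. It starts in the hopper lying across the gate, number 1 of five in one row counted from the back: it drops first.
- dowel_2: Grooved steel dowel 22 mm thick, 80 mm long (its y axis), about 0.12 kg; origin in its middle. It starts in the hopper lying across the gate, number 2 of five in one row counted from the back: it drops second.
- dowel_3: Grooved steel dowel 22 mm thick, 80 mm long (its y axis), about 0.12 kg; origin in its middle. It starts in the hopper lying across the gate, number 3 of five in one row counted from the back; it must stay in.
- dowel_4: Grooved steel dowel 22 mm thick, 80 mm long (its y axis), about 0.12 kg; origin in its middle. It starts in the hopper lying across the gate, number 4 of five in one row counted from the back; it must stay in.
- dowel_5: Grooved steel dowel 22 mm thick, 80 mm long (its y axis), about 0.12 kg; origin in its middle. It starts in the hopper lying across the gate, number 5 of five in one row counted from the back; it must stay in.
- torso: White plaster torso, 99 x 150 x 298 mm, standing loose to the left of the hopper; fragile, leave alone. Origin: centre of its underside.
- claw: Steel claw chisel, 166 mm long, lying at the left of the hopper; leave alone.
- stone: Grey whetstone 48 x 150 x 24 mm lying at the front right; leave alone.

How it is judged (in metres and radians):
On the way, in this order (a step that is already met when the one before it is completed fails the run):
1. the tray stands under the hopper against the stop bar while the gate is still shut and all five dowels are in the hopper (horizontal distance between tray and tray_place below 0.016 m and angle between the y axis of tray and the y axis of hopper, either way round below 0.15 rad and height (world z) of tray below 0.005 m and value of joint gate below 0.006 m and z of each of dowel_1, dowel_2, dowel_3, dowel_4, dowel_5 in the frame of hopper above 0.072 m and horizontal distance between each of dowel_1, dowel_2, dowel_3, dowel_4, dowel_5 and hopper below 0.07 m), for 0.2 s.
2. with the gate part open, exactly two dowels lie in the tray and three are still in the hopper (value of joint gate above 0.012 m and horizontal distance between tray and tray_place below 0.016 m and angle between the y axis of tray and the y axis of hopper, either way round below 0.15 rad and height (world z) of tray below 0.005 m and x of dowel_1 in the frame of tray between -0.052 and 0.052 m and y of dowel_1 in the frame of tray between -0.09 and 0.09 m and z of each of dowel_1, dowel_2 in the frame of tray below 0.042 m and x of dowel_2 in the frame of tray between -0.052 and 0.052 m and y of dowel_2 in the frame of tray between -0.09 and 0.09 m and z of each of dowel_3, dowel_4, dowel_5 in the frame of hopper above 0.072 m and horizontal distance between each of dowel_3, dowel_4, dowel_5 and hopper below 0.07 m), for 0.2 s.
At the end, for the whole second after the job is handed in: The gate is fully home (within 4 mm), the tray stands flat under the hopper against the stop bar (its centre within 16 mm of its place, turned less than 0.15 rad), two dowels lie in the tray, the other three lie in the hopper, and all is at rest (value of joint gate below 0.004 m and horizontal distance between tray and tray_place below 0.016 m and angle between the y axis of tray and the y axis of hopper, either way round below 0.15 rad and height (world z) of tray below 0.005 m and x of dowel_1 in the frame of tray between -0.052 and 0.052 m and y of dowel_1 in the frame of tray between -0.09 and 0.09 m and z of each of dowel_1, dowel_2 in the frame of tray below 0.042 m and x of dowel_2 in the frame of tray between -0.052 and 0.052 m and y of dowel_2 in the frame of tray between -0.09 and 0.09 m and z of each of dowel_3, dowel_4, dowel_5 in the frame of hopper above 0.072 m and horizontal distance between each of dowel_3, dowel_4, dowel_5 and hopper below 0.07 m and linear speed of each of dowel_1, dowel_2, dowel_3, dowel_4, dowel_5 below 0.02 m/s and linear speed of tray below 0.01 m/s); the robot touches nothing.
It fails at once if the plaster torso is moved more than 10 mm or tipped (distance of torso from where it was at the start of the episode above 0.01 m or angle between torso's own z axis and vertical above 0.1 rad).
It fails at once if a tool lying about (claw chisel, whetstone) is moved more than 15 mm (distance of any of claw, stone from where it was at the start of the episode above 0.015 m).
It also fails if it takes over 51 s, if anything falls off the work surface, if the arm or the gripper's body presses on something with over 40 N, if the wrist force passes 120 N, or if a joint passes its speed limit or range.

## Working session

There is one attempt and no reset: what is moved stays moved. The work goes in short steps, Python scripts to look and compute and a shell command to move; the robot and the scene stay as the last step left them, time stands still between calls to the robot, and variables do not carry over. Pictures are saved under pics/ and viewed, at most 10 in all, crops included, and the job is handed in when it is done.

```bash
mkdir -p pics; python3 - <<'E'
from rig import *
import cv2
s=sense();print(s['eef_pos'],s['ee_rot'],s['time_s'])
for n in ("scene","side"):
    cv2.imwrite(f"pics/{n}0.png",cv2.resize(capture(n),(800,600),interpolation=cv2.INTER_CUBIC)); m=camera_model(n);print(n,m)
print(camera_model("wrist"))
E
```

```text
[121.5043175  510.43857286 209.92904115] [-2.14654407e-04  1.16623590e-01  9.93175968e-01 -6.23574050e-04] 0.0
scene {'fx': 374.1375154060817, 'fy': 374.1375154060817, 'cx': 247.2229116895864, 'cy': 188.6539946254847, 'world_from_camera': array([[ 4.58753463e-01,  6.65339841e-01, -5.88955140e-01,
        -1.30649617e+02],
       [-8.88462655e-01,  3.53457396e-01, -2.92749006e-01,
        -5.55771007e+01],
       [ 1.33929728e-02,  6.57564267e-01,  7.53279405e-01,
         8.98142985e+02],
       [ 0.00000000e+00,  0.00000000e+00,  0.00000000e+00,
         1.00000000e+00]])}
side {'fx': 436.95238898495444, 'fy': 436.95238898495444, 'cx': 260.38976571284365, 'cy': 187.88883894798266, 'world_from_camera': array([[-9.52291477e-01,  1.70897362e-01, -2.52853781e-01,
         1.82034416e+02],
       [-3.04713633e-01, -5.78696442e-01,  7.56478704e-01,
         1.12486293e+03],
       [-1.70453679e-02,  7.97436217e-01,  6.03162446e-01,
         7.82966266e+02],
       [ 0.00000000e+00,  0.00000000e+00,  0.00000000e+00,
         1.00000000e+00]])}
{'fx': 297.3186396354542, 'fy': 297.3186396354542, 'cx': 252.84572697883692, 'cy': 192.52538160763444, 'T_tool_cam': array([[-2.98700981e-04,  9.65878680e-01,  2.58994761e-01,
         6.63624594e+01],
       [ 9.99999950e-01,  3.15379382e-04, -2.28470062e-05,
         3.48629655e-01],
       [-1.03749044e-04,  2.58994741e-01, -9.65878726e-01,
        -1.63003216e+02],
       [ 0.00000000e+00,  0.00000000e+00,  0.00000000e+00,
         1.00000000e+00]])}
```

View pics/scene0.png

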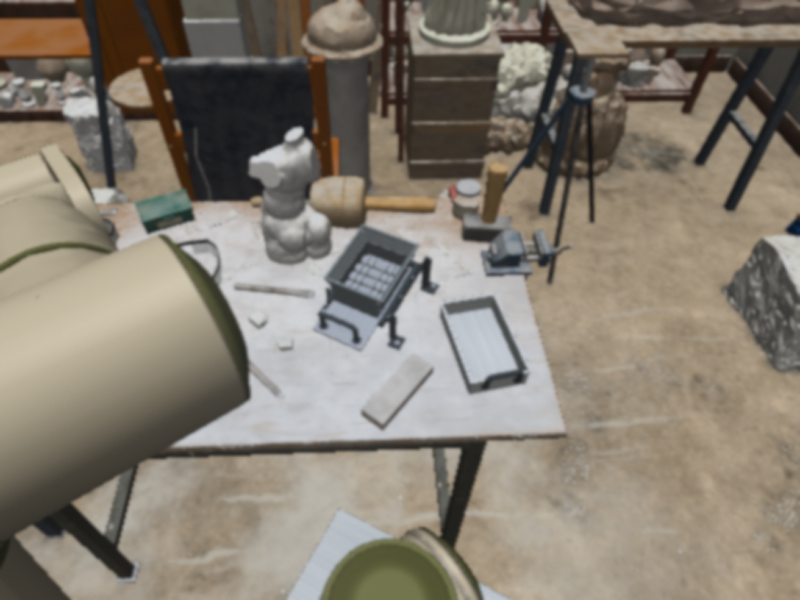

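View pics/side0.png

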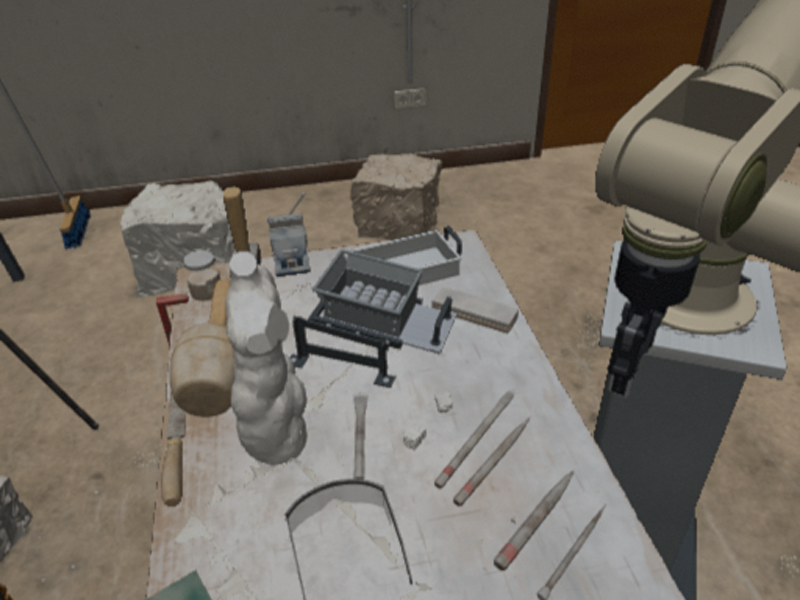

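The scene view shows the hopper at about (365,285), gate handle at (340,325), tray at (483,342) with its handle at (505,380), and whetstone at (398,390). The side view shows the same layout from the far left. I'll enlarge both around the hopper and tray.

```bash
python3 - <<'E'
import cv2
from rig import *
for n,(x,y) in {"scene":(190,136),"side":(180,140)}.items():
    im=capture(n)[y:y+120,x:x+160]; cv2.imwrite(f"pics/{n}1.png",cv2.resize(im,(800,600),interpolation=cv2.INTER_CUBIC))
E
```

```text
(no output)
```

View pics/scene1.png

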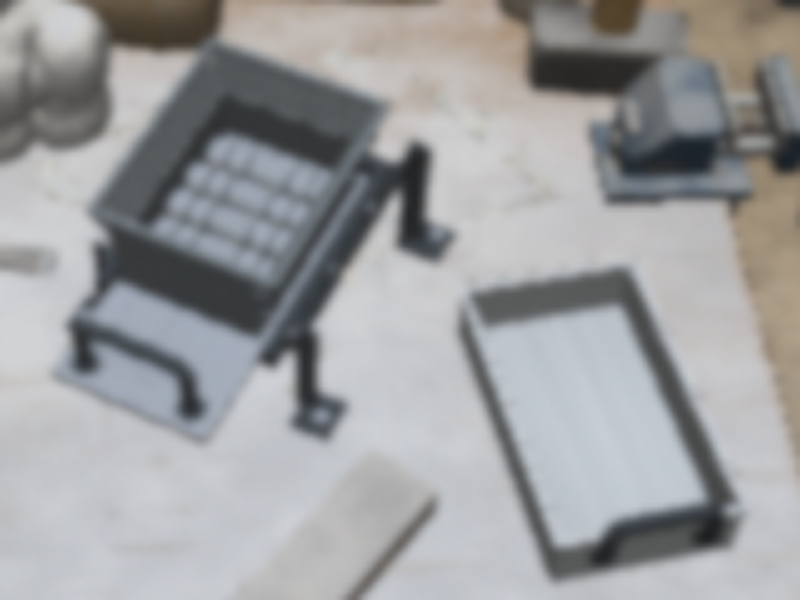

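View pics/side1.png

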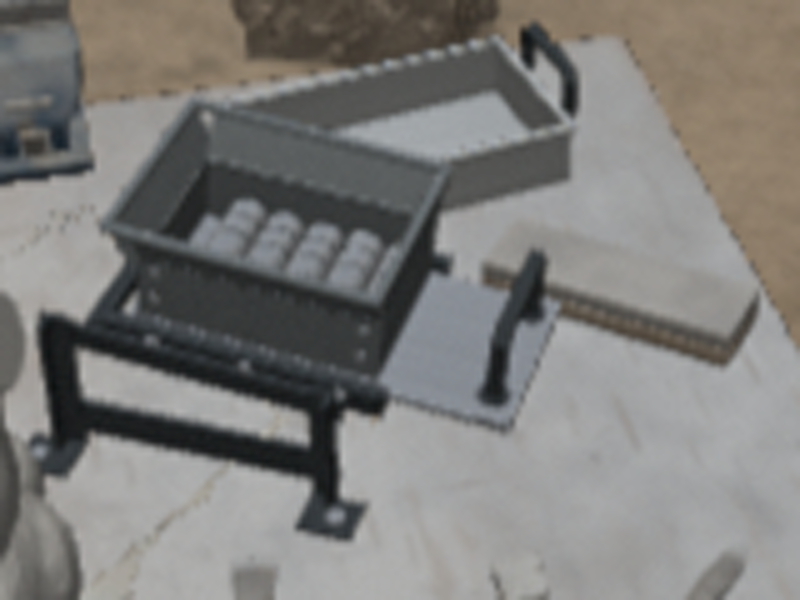

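The crops show, in crop pixels, the gate-handle bar at about (80,325)-(190,375) in scene and (537,262)-(497,340) in side. The tray-handle bar is at (605,525)-(715,512) in scene and (527,35)-(572,82) in side. The hopper and tray rim corners are also clear, so I'll fit the poses.

```bash
cat > h.py <<'E'
import numpy as np, cv2
from rig import *
from scipy.optimize import least_squares
from scipy.spatial.transform import Rotation as R
O={"scene":(190,136),"side":(180,140)}
CM={n:camera_model(n) for n in O}
def proj(n,P):
    m=CM[n];T=np.linalg.inv(m["world_from_camera"]);p=T[:3,:3]@P+T[:3,3]
    return np.array([m["cx"]+m["fx"]*p[0]/-p[2],m["cy"]+m["fy"]*-p[1]/-p[2]])
def pix(n,u,v): return np.array([O[n][0]+u/5-.4,O[n][1]+v/5-.4])
def W(x,y,a,p): c,s=np.cos(a),np.sin(a);return np.array([x+c*p[0]-s*p[1],y+s*p[0]+c*p[1],p[2]])
E
python3 - <<'E'
from h import *
def fit(obs,x0,model):
    f=lambda q:np.concatenate([proj(n,W(*q[:3],np.array(model(k,q)),))-pix(n,*uv) for n,k,uv in obs])
    r=least_squares(f,x0,loss='soft_l1');print(np.round(r.x,3));
    for o,e in zip(obs,f(r.x).reshape(-1,2)):print(o[0],o[1],e.round(1))
# tray
T={'hl':(-20,-102,62),'hr':(20,-102,62),'bl':(-54,92,40),'br':(54,92,40),'fr':(54,-92,40),'fl':(-54,-92,40),'flb':(-54,-92,0)}
fit([("scene",'hl',(610,527)),("scene",'hr',(712,511)),("scene",'bl',(465,298)),("scene",'br',(632,268)),("scene",'fr',(742,512)),("scene",'flb',(555,578)),
("side",'hr',(530,38)),("side",'hl',(570,75)),("side",'fr',(500,40)),("side",'fl',(575,125)),("side",'flb',(570,180))],[500,-150,0.1],lambda k,q:T[k])
H={'hl':(-122,26,106),'hr':(-122,-26,106)}
def hm(k,q):
    if k in H:return H[k]
    return (q[3]*(1 if k[0]=='b' else -1),q[4]*(1 if k[1]=='l' else -1),150)
fit([("scene",'hl',(82,325)),("scene",'hr',(187,372)),("side",'hr',(537,264)),("side",'hl',(499,336)),
("scene",'fl',(95,210)),("scene",'bl',(212,42)),("scene",'br',(385,105)),("scene",'fr',(262,290)),
("side",'bl',(107,225)),("side",'br',(203,102)),("side",'fr',(448,172)),("side",'fl',(378,300))],[480,50,0.3,65,60],hm)
E
```

```text
[535.105  74.35   -0.87 ]
scene hl [4.3 0.2]
scene hr [-1.9  0.7]
scene bl [-0.4 -1.1]
scene br [ 0.1 -0.9]
scene fr [ 1.  -0.3]
scene flb [-0.9  1.5]
side hr [ 1.3 -0.7]
side hl [-1.1 -1.8]
side fr [-0.2  0.3]
side fl [-0.4  0.7]
side flb [0.2 0.4]
[ 518.802  301.378 -496.395   70.202   56.331]
scene hl [0.5 0.2]
scene hr [-4.2 -1.9]
side hr [-0.6  0.8]
side hl [ 0.9 -1.2]
scene fl [-2.3 -3.9]
scene bl [ 0.  -0.3]
scene br [-0.6  0.1]
scene fr [ 0.2 -4.7]
side bl [ 0.5 -0.8]
side br [-0.4 -0.4]
side fr [ 1.3 -5.3]
side fl [ 0.5 -4.9]
```

```bash
python3 - <<'E'
from h import *
def fit(obs,x0,model):
    f=lambda q:np.concatenate([proj(n,W(*q[:3],np.array(model(k,q)),))-pix(n,*uv) for n,k,uv in obs])
    r=least_squares(f,x0,loss='soft_l1');print(np.round(r.x,3));
    for o,e in zip(obs,f(r.x).reshape(-1,2)):print(o[0],o[1],e.round(1))
    return r.x
H={'hl':(-122,26,108),'hr':(-122,-26,108)}
def hm(k,q):
    if k in H:return H[k]
    return (q[3] if k[0]=='b' else q[5],q[4]*(1 if k[1]=='l' else -1),150 if k[0]=='b' else q[6])
q=fit([("scene",'hl',(82,325)),("scene",'hr',(187,368)),("side",'hr',(537,264)),("side",'hl',(499,336)),
("scene",'fl',(95,210)),("scene",'bl',(212,42)),("scene",'br',(385,105)),("scene",'fr',(262,290)),
("side",'bl',(107,225)),("side",'br',(203,102)),("side",'fr',(448,172)),("side",'fl',(378,300))],[518,301,-0.02,65,60,-65,130],hm)
for p in [(29.5,-34,0),(29.5,-136,62),(-122,0,106)]: print(W(*q[:3],p))
s=sense();print(s['time_s'],s['eef_pos'],R.from_quat(np.roll(s['ee_rot'],-1)).as_matrix().round(3))
# stone outline, table pts from scene full-res pixels (z=24)
m=CM["scene"];M=m["world_from_camera"]
for u,v in [(365,455),(437,495)]:
    a=pix("scene",u,v);d=M[:3,:3]@np.array([(a[0]-m['cx'])/m['fx'],-(a[1]-m['cy'])/m['fy'],-1]);t=(24-M[2,3])/d[2];print("stone",M[:3,3]+t*d)
for u,v in [(363,427),(382,410)]:
    a=np.array([u,v])/1.5625;d=M[:3,:3]@np.array([(a[0]-m['cx'])/m['fx'],-(a[1]-m['cy'])/m['fy'],-1]);t=(24-M[2,3])/d[2];print("stone",M[:3,3]+t*d)
E
```

```text
[ 5.18232e+02  3.00771e+02 -2.20000e-02  7.08400e+01  5.59330e+01
 -6.71370e+01  1.32379e+02]
scene hl [ 0.6 -0. ]
scene hr [-4.  -1.3]
side hr [-0.3 -0. ]
side hl [ 1.3 -2. ]
scene fl [-1.   0.1]
scene bl [ 0.3 -0.2]
scene br [-0.6  0.1]
scene fr [ 0.7 -1. ]
side bl [ 0.7 -1. ]
side br [-0.4 -0.5]
side fr [0.4 0.1]
side fl [-0.1  0.4]
[546.97550607 266.12924428   0.        ]
[544.72820127 164.15400404  62.        ]
[396.2613832  303.45889962 106.        ]
0.2 [121.57170107 510.56675195 210.17723973] [[-0.973  0.232 -0.   ]
 [ 0.232  0.973 -0.001]
 [ 0.    -0.001 -1.   ]]
stone [445.76383305 179.52503779  24.        ]
stone [439.99041428 131.88454839  24.        ]
stone [276.31542085 184.8025949   24.        ]
stone [319.2444492  171.71543344  24.        ]
```

```bash
python3 -m crank '[[[-0.98,-0.91,0,0,0,0,85],[-0.98,-0.91,0,0,0,0,85],[-0.98,-0.91,0,0,0,0,85],[-0.98,-0.91,0,0,0,0,85],[-0.98,-0.91,0,0,0,0,85],[-0.98,-0.91,0,0,0,0,85],[-0.98,-0.91,0,0,0,0,85],[-0.98,-0.91,0,0,0,0,85]]]' 40 | tail -3
python3 -m crank '[[[-0.98,-0.91,0,0,0,0,85],[-0.98,-0.91,0,0,0,0,85],[-0.98,-0.91,0,0,0,0,85],[-0.98,-0.91,0,0,0,0,85],[-0.98,-0.91,0,0,0,0,85],[-0.98,-0.91,0,0,0,0,85],[-0.98,-0.91,0,0,0,0,85],[-0.98,-0.91,0,0,0,0,85]]]' | tail -3
python3 -m crank '[[[-0.98,-0.91,0,0,0,0,85],[-0.98,-0.91,0,0,0,0,85],[0,0,0.4,0,0,0.91,85],[0,0,0.8,0,0,0.91,85],[0,0,0.8,0,0,0.91,85],[0,0,0.8,0,0,0.91,85],[0,0,0.4,0,0,0.91,85],[0,0,0,0,0,0,85]]]' 
python3 - <<'E'
from h import *
s=sense();im=capture("wrist");cv2.imwrite("pics/w1.png",cv2.resize(im,(800,600)))
Rm=R.from_quat(np.roll(s['ee_rot'],-1)).as_matrix();print(s['eef_pos'],Rm.round(3),s['joints'],s['time_s'])
E
```

```text
force: [0.3, 0.3, -0.5]
grip_width: 0.997
grip_force: 0.0
force: [0.0, 0.1, -0.1]
grip_width: 0.996
grip_force: 0.0
time_s: 2.6
eef_pos: [455.0, 10.4, 129.3]
ee_rot: [-0.001, 0.422, 0.907, -0.0]
force: [0.1, 0.5, -0.7]
grip_width: 0.994
grip_force: 0.0
[454.97872338  10.35398927 129.29155945] [[-0.645  0.764 -0.003]
 [ 0.764  0.645  0.001]
 [ 0.002 -0.002 -1.   ]] [-2.35659266e-01  2.49232932e-01  1.81085252e+00 -7.78306156e-06
  1.08441821e+00 -9.36187413e-01] 2.6
```

View pics/w1.png

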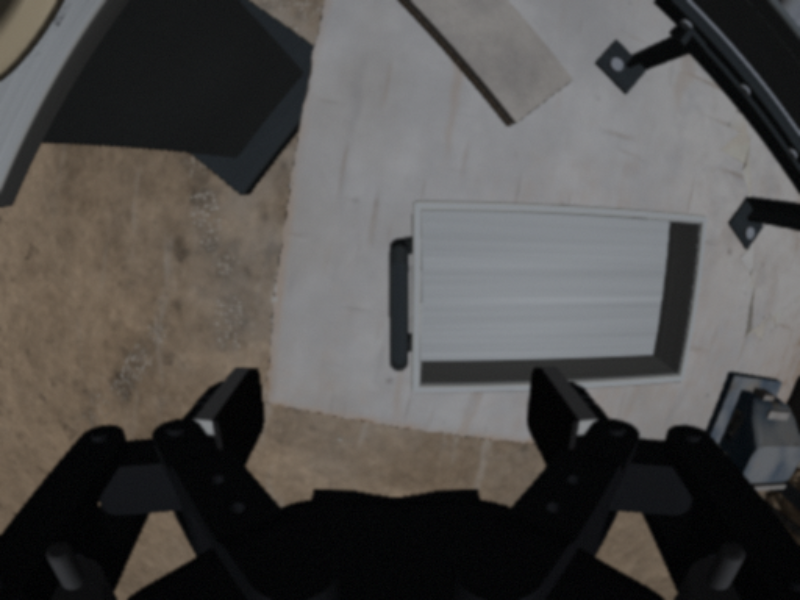

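The wrist view shows the tray square to the gripper, with its handle bar from (399,242) to (399,368). The rim corners are at (415,201), (414,390), (702,216) and (682,380). The hopper's open-side foot bolts are at (617,64) and (750,232).

```bash
cat >> h.py <<'E'
def wpt(u,v,z,s=None):
    s=s or sense();m=camera_model("wrist");T=m["T_tool_cam"]
    p=np.array([(u+.5)*.64-.5-m['cx'],(v+.5)*.64-.5-m['cy']]);r=np.linalg.norm(p);th=r/m['fx']
    d=np.array([np.sin(th)*p[0]/r,-np.sin(th)*p[1]/r,-np.cos(th)])
    Rm=R.from_quat(np.roll(s['ee_rot'],-1)).as_matrix()
    o=Rm@T[:3,3]+s['eef_pos'];d=Rm@T[:3,:3]@d;return (o+d*(z-o[2])/d[2]).round(1)
E
python3 - <<'E'
from h import *
for n,u,v,z in [("h1",399,242,62),("h2",399,368,62),("fl",415,201,40),("fr",414,390,40),("bl",702,216,40),("br",682,380,40),("foot1",617,64,5),("foot2",750,232,5),("stone",512,124,24),("stone2",570,80,24)]: print(n,wpt(u,v,z))
E
```

```text
h1 [434.   37.9  62. ]
h2 [478.1 -13.8  62. ]
fl [428.   58.6  40. ]
fr [500.7 -26.1  40. ]
bl [568.6 177.9  40. ]
br [644.3  94.4  40. ]
foot1 [469.  221.1   5. ]
foot2 [635.7 221.8   5. ]
stone [441.7 130.9  24. ]
stone2 [450.  177.9  24. ]
```

```bash
python3 -m crank '[[[0,0.05,0.8,0,0,0,85],[0,0.05,0.8,0,0,0,85],[0,0,0.8,0,0,0,85],[0,0,0.8,0,0,0,85],[0,0,0.05,0,0,0,0],[0,0,0,0,0,0,0],[0,0,0,0,0,0,0],[0,0,0,0,0,0,0]]]' 60
python3 -m crank '[[[0,0,0,0,0,0,0],[0,0,0,0,0,0,0],[0,0,0,0,0,0,0],[0,0,0,0,0,0,0],[0,0,0,0,0,0,0],[0,0,0,0,0,0,0],[0,0,0,0,0,0,0],[0,0,0,0,0,0,0]]]'
```

```text
time_s: 3.45
eef_pos: [458.3, 11.7, 50.3]
ee_rot: [0.001, 0.421, 0.907, 0.0]
force: [0.2, 0.2, -0.2]
grip_width: 0.324
grip_force: 0.0
time_s: 4.25
eef_pos: [457.7, 11.8, 49.2]
ee_rot: [-0.0, 0.421, 0.907, -0.0]
force: [-0.4, 0.3, -0.2]
grip_width: 0.002
grip_force: 0.0
```

```bash
python3 - <<'E'
from h import *
im=capture("wrist");cv2.imwrite("pics/w2.png",cv2.resize(im,(800,600)));print(sense()['grip_width'],sense()['grip_force'])
E
```

```text
-0.0010490162699690491 0.0
```

View pics/w2.png

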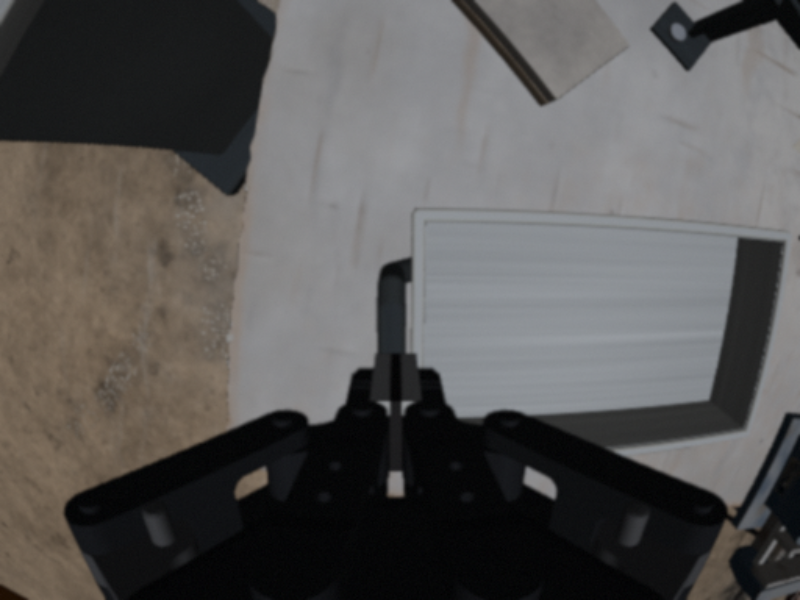

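The wrist view shows the fingers shut on nothing. The tips sit at about (395,365), with the bar running beneath them from (392,262) to (395,472).

```bash
python3 - <<'E'
from h import *
m=camera_model("wrist");T=np.linalg.inv(m["T_tool_cam"])
def tp(p):
    c=T[:3,:3]@np.array(p)+T[:3,3];r=np.hypot(c[0],c[1]);th=np.arctan2(r,-c[2]);q=np.array([m['cx']+m['fx']*th*c[0]/r,m['cy']-m['fx']*th*c[1]/r]);return ((q+.5)/.64-.5).round(0)
for x in (-11,0,11):
  for z in (-19,0,10):print(x,z,tp((x,0,z)))
s=sense()
for z in (62,50,40):print(wpt(392,265,z,s),wpt(395,472,z,s),wpt(414,210,z-22,s),wpt(786,236,z-22,s),s['eef_pos'])
E
```

```text
-11 -19 [396. 408.]
-11 0 [396. 385.]
-11 10 [396. 375.]
0 -19 [396. 380.]
0 0 [396. 359.]
0 10 [396. 350.]
11 -19 [396. 350.]
11 0 [396. 332.]
11 10 [396. 323.]
[431.8  40.2  62. ] [485.1 -21.4  62. ] [427.2  58.1  40. ] [569.5 176.   40. ] [457.67294065  11.82332197  49.24039885]
[433.2  38.4  50. ] [490.8 -28.1  50. ] [428.   57.8  28. ] [580.3 183.9  28. ] [457.67294065  11.82332197  49.24039885]
[434.3  37.   40. ] [495.5 -33.7  40. ] [428.8  57.6  18. ] [589.3 190.5  18. ] [457.67294065  11.82332197  49.24039885]
```

```bash
python3 - <<'E'
from h import *
s2=sense()
s1=dict(eef_pos=np.array([454.979,10.354,129.29]))
from scipy.spatial.transform import Rotation as R
s1['ee_rot']=np.roll(R.from_matrix([[-.645,.764,-.003],[.764,.645,.001],[.002,-.002,-1]]).as_quat(),1)
for n,a,b in [("barend",(399,240),(392,263)),("foot",(617,64),(680,32)),("rimFL",(415,201),(414,210)),("rimBL",(702,216),(786,236)),("bar other end",(399,370),(395,473))]:
  for z in (0,20,40,50,60,70):
    print(n,z,wpt(*a,z,s1)[:2],wpt(*b,z,s2)[:2])
print(s2['ee_rot'],s2['eef_pos'])
E
```

```text
barend 0 [438.1  33.2] [438.3  31.8]
barend 20 [436.3  35.1] [436.1  34.7]
barend 40 [434.6  36.9] [433.8  37.6]
barend 50 [433.7  37.9] [432.7  39. ]
barend 60 [432.8  38.8] [431.6  40.4]
barend 70 [431.9  39.8] [430.5  41.9]
foot 0 [469.6 223.5] [471.  225.9]
foot 20 [465.7 212.4] [465.7 210.5]
foot 40 [461.8 201.2] [460.4 195. ]
foot 50 [459.8 195.7] [457.7 187.3]
foot 60 [457.9 190.1] [455.  179.6]
foot 70 [455.9 184.5] [452.4 171.9]
rimFL 0 [429.7  58.6] [430.1  57.1]
rimFL 20 [428.5  58.7] [428.6  57.6]
rimFL 40 [427.3  58.9] [427.2  58.1]
rimFL 50 [426.7  58.9] [426.4  58.3]
rimFL 60 [426.2  59. ] [425.7  58.6]
rimFL 70 [425.6  59.1] [425.   58.8]
rimBL 0 [592.3 195.6] [605.5 202.4]
rimBL 20 [580.  186.3] [587.5 189.2]
rimBL 40 [567.7 177.1] [569.5 176. ]
rimBL 50 [561.5 172.5] [560.5 169.4]
rimBL 60 [555.4 167.9] [551.5 162.8]
rimBL 70 [549.2 163.3] [542.5 156.2]
bar other end 0 [495.4 -34.5] [514.7 -56.5]
bar other end 20 [489.7 -28. ] [505.3 -45.3]
bar other end 40 [484.1 -21.5] [495.8 -34.1]
bar other end 50 [481.2 -18.2] [491.1 -28.5]
bar other end 60 [478.4 -15. ] [486.4 -22.9]
bar other end 70 [475.5 -11.7] [481.7 -17.3]
[-1.35581372e-05  4.20983777e-01  9.07068167e-01 -4.52927126e-06] [457.67294065  11.82332197  49.24039885]
```

```bash
python3 -m crank '[[[0,0,0,0,0,0,60],[0,0,0,0,0,0,60],[0,0,0,0,0,0,60],[0,0,0,0,0,0,60],[0,0,0.25,0,0,0,60],[0,0,0.25,0,0,0,60],[0,0,0,0,0,0,0],[0,0,0,0,0,0,0]]]' 60
python3 -m crank '[[[0,0,0,0,0,0,0],[0,0,0,0,0,0,0],[0,0,0,0,0,0,0],[0,0,0,0,0,0,0],[0,0,0,0,0,0,0],[0,0,0,0,0,0,0],[0,0,0,0,0,0,0],[0,0,0,0,0,0,0]]]'
```

```text
time_s: 5.1
eef_pos: [457.6, 11.8, 36.5]
ee_rot: [-0.0, 0.421, 0.907, -0.0]
force: [0.7, -0.6, -0.6]
grip_width: 0.373
grip_force: 0.0
time_s: 5.9
eef_pos: [457.8, 11.8, 37.0]
ee_rot: [0.0, 0.421, 0.907, 0.0]
force: [-1.4, 0.6, 5.0]
grip_width: 0.082
grip_force: 58.9
```

```bash
python3 -m crank '[[[0,0,0,0,0,0,40],[0,0,0,0,0,0,40],[0,0,0,0,0,0,40],[0,0,0.4,0,0,0,40],[0,0,0,0,0,0,40],[0,0,0,0,0,0,0],[0,0,0,0,0,0,0],[0,0,0,0,0,0,0]]]' 60
python3 -m crank '[[[0,0,0,0,0,0,0],[0,0,0,0,0,0,0],[0,0,0,0,0,0,0],[0,0,0,0,0,0,0],[0,0,0,0,0,0,0],[0,0,0,0,0,0,0],[0,0,0,0,0,0,0],[0,0,0,0,0,0,0]]]'
```

```text
time_s: 6.7
eef_pos: [457.8, 11.8, 26.9]
ee_rot: [0.0, 0.421, 0.907, 0.0]
force: [-1.4, 0.1, 1.2]
grip_width: 0.091
grip_force: 58.5
time_s: 7.5
eef_pos: [457.8, 11.8, 26.9]
ee_rot: [0.0, 0.421, 0.907, 0.0]
force: [-1.1, 0.4, 5.2]
grip_width: 0.09
grip_force: 58.8
```

```bash
python3 -m crank '[[[-0.09,0.1,0,0,0,0,0],[-0.09,0.1,0,0,0,0,0],[-0.09,0.1,0,0,0,0,0],[-0.09,0.1,0,0,0,0,0],[-0.2,0.01,0,0,0,-0.35,0],[-0.33,0.02,0,0,0,-0.6,0],[-0.43,0.02,0,0,0,-0.76,0],[-0.43,0.02,0,0,0,-0.76,0]]]' 60 | sed -n 2,6p
python3 -m crank '[[[-0.43,0.02,0,0,0,-0.76,0],[-0.43,0.02,0,0,0,-0.76,0],[-0.43,0.02,0,0,0,-0.76,0],[-0.43,0.02,0,0,0,-0.76,0],[-0.33,0.02,0,0,0,-0.6,0],[-0.2,0.01,0,0,0,-0.35,0],[-0.07,0,0,0,0,-0.13,0],[0,0,0,0,0,0,0]]]' 
python3 - <<'E'
from h import *
s=sense();im=capture("wrist");cv2.imwrite("pics/w3.png",cv2.resize(im,(800,600)));print(s['eef_pos'],s['ee_rot'])
E
```

```text
eef_pos: [497.0, -10.7, 26.9]
ee_rot: [-0.001, 0.257, 0.966, -0.0]
force: [-7.1, 2.1, 10.2]
grip_width: 0.087
grip_force: 59.7
time_s: 9.1
eef_pos: [553.6, -24.6, 26.9]
ee_rot: [-0.0, -0.026, 1.0, -0.0]
force: [-0.5, -2.1, 5.0]
grip_width: 0.091
grip_force: 59.1
[553.5651019  -24.62654733  26.93276813] [-4.55286427e-05 -2.59733741e-02  9.99662569e-01 -3.60022851e-04]
```

View pics/w3.png

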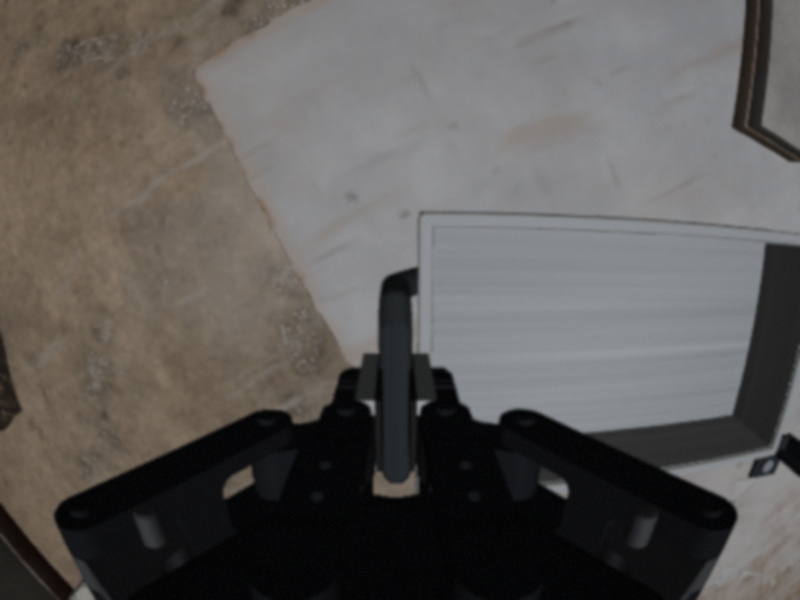

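The wrist view shows the tray handle held between the pads, about centred. The hopper's rear open-side foot bolt is at (767,466).

```bash
python3 - <<'E'
from h import *
s=sense()
for z in (2,6): print(wpt(767,466,z,s))
for u,v in [(421,212),(620,219)]: print(wpt(u,v,40,s))
O["scene"]=(190,136);im=capture("scene")[136:256,190:350];cv2.imwrite("pics/scene2.png",cv2.resize(im,(800,600),interpolation=cv2.INTER_CUBIC))
E
```

```text
[637.4 225.3   2. ]
[634.2 219.9   6. ]
[497.5 -18.6  40. ]
[493.9  51.4  40. ]
```

View pics/scene2.png

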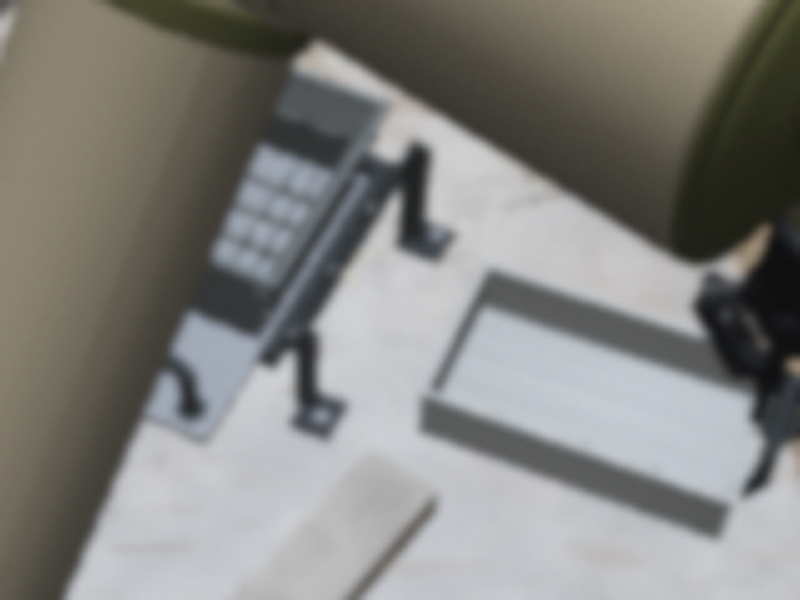

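The scene crop shows the tray nearly aligned with the opening. The foot bolts are at (436,236) and (318,413), the leg bases at about (411,240) and (308,405), and the tray's leading rim corners at (488,270) and (425,400).

```bash
python3 - <<'E'
from h import *
def sp(n,u,v,z):
    m=CM[n];M=m["world_from_camera"];a=pix(n,u,v);d=M[:3,:3]@np.array([(a[0]-m['cx'])/m['fx'],-(a[1]-m['cy'])/m['fy'],-1]);return (M[:3,3]+(z-M[2,3])/d[2]*d).round(1)
for l,u,v,z in [("bolt b",436,236,5),("bolt f",318,413,5),("leg b",411,240,5),("leg f",308,405,5),("rim r",488,270,40),("rim l",425,400,40),("rim front l",735,503,40),("bolt inner edge rail b",400,185,60),("rail f",285,355,60)]: print(l,sp("scene",u,v,z))
# side: +y feet bolts
for l,u,v in [("b",40,452),("f",335,516)]: print(l,sp("side",u,v,5))
E
```

```text
bolt b [634.5 218.9   5. ]
bolt f [472.6 222.5   5. ]
leg b [623.8 231.7   5. ]
leg f [475.1 230.4   5. ]
rim r [594.  168.7  40. ]
rim l [486.  161.5  40. ]
rim front l [501.4 -18.9  40. ]
bolt inner edge rail b [615.7 239.3  60. ]
rail f [463.4 240.5  60. ]
b [635.9 378.2   5. ]
f [471.4 378.7   5. ]
```

```bash
python3 -m crank '[[[0,0,0,0,0,0.22,0],[0.06,0,0,0,0,0.21,0],[0.06,0.4,0,0,0,0,0],[0,0.6,0,0,0,0,0],[0,0.6,0,0,0,0,0],[0,0.6,0,0,0,0,0],[0,0.5,0,0,0,0,0],[0,0.3,0,0,0,0,0]]]' 60 
python3 - <<'E'
from h import *
im=capture("scene")[136:256,190:350];cv2.imwrite("pics/scene3.png",cv2.resize(im,(800,600),interpolation=cv2.INTER_CUBIC))
E
```

```text
time_s: 10.0
eef_pos: [551.1, 52.3, 26.9]
ee_rot: [0.0, 0.004, 1.0, -0.0]
force: [-0.2, -5.1, 5.8]
grip_width: 0.087
grip_force: 59.1
```

View pics/scene3.png

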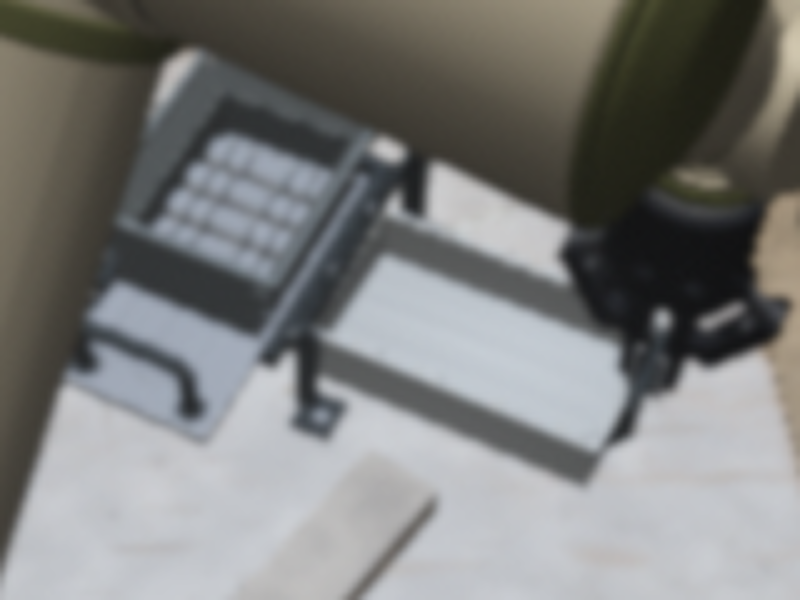

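The tray's leading end has entered between the legs without touching, with the front leg at (308,365) just outside the tray side. I'll push on to the stop.

```bash
python3 -m crank '[[[0,0.4,0,0,0,0,0],[0,0.6,0,0,0,0,0],[0,0.6,0,0,0,0,0],[0,0.6,0,0,0,0,0],[0,0.6,0,0,0,0,0],[0,0.6,0,0,0,0,0],[0,0.4,0,0,0,0,0],[0,0.2,0,0,0,0,0]]]' 60
python3 -m crank '[[[0,0.08,0,0,0,0,0],[0,0.08,0,0,0,0,0],[0,0.08,0,0,0,0,0],[0,0.08,0,0,0,0,0],[0,0.08,0,0,0,0,0],[0,0.08,0,0,0,0,0],[0,0,0,0,0,0,0],[0,0,0,0,0,0,0]]]'
```

```text
time_s: 10.85
eef_pos: [551.7, 152.3, 26.9]
ee_rot: [0.0, 0.004, 1.0, -0.0]
force: [-0.1, -4.9, 5.2]
grip_width: 0.089
grip_force: 59.4
time_s: 11.65
eef_pos: [551.9, 163.7, 26.9]
ee_rot: [-0.0, 0.004, 1.0, 0.0]
force: [0.1, -2.2, 6.2]
grip_width: 0.091
grip_force: 59.3
```

```bash
python3 -m crank '[[[0,0.06,0,0,0,0,0],[0,0.06,0,0,0,0,0],[0,0.06,0,0,0,0,0],[0,0.04,0,0,0,0,0],[0,0,0,0,0,0,0],[0,0,0,0,0,0,0],[0,0,0,0,0,0,0],[0,0,0,0,0,0,0]]]' 60
```

```text
time_s: 12.45
eef_pos: [552.8, 164.7, 26.9]
ee_rot: [0.0, 0.004, 1.0, -0.003]
force: [3.1, -28.9, 6.0]
grip_width: 0.088
grip_force: 59.8
```

```bash
python3 -m crank '[[[0,-0.2,0,0,0,0,0],[0,0,0,0,0,0,50],[0,0,0,0,0,0,50],[0,0,0,0,0,0,50],[0,0,0,0,0,0,50],[0,0,0,0,0,0,50],[0,0,-0.2,0,0,0,50],[0,0,-0.4,0,0,0,50]]]' 60
python3 -m crank '[[[0,0,-0.9,0,0,0,50],[0,0,-1,0,0,0,50],[0,0,-1,0,0,0,50],[0,0,-1,0,0,0,50],[0,0,-1,0,0,0,50],[0,0,-1,0,0,0,50],[0,0,-0.5,0,0,0,50],[0,0,0,0,0,0,50]]]'
python3 -m crank '[[[0.88,0.8,0,0,0,0,50],[0.88,0.8,0,0,0,0,50],[0.88,0.8,0,0,0,0,50],[0.88,0.8,0,0,0,0,50],[0.88,0.8,0,0,0,0,50],[0.88,0.8,0,0,0,0,50],[0.88,0.8,0,0,0,0,50],[0,0,0,0,0,0.9,50]]]'
python3 -m crank '[[[0,0,0,0,0,0.95,50],[0,0,0,0,0,0.95,50],[0,0,0,0,0,0.95,50],[0,0,0,0,0,0.95,50],[0,0,0,0,0,0.95,50],[0,0,0,0,0,0.95,50],[0,0,0,0,0,0.95,50],[0,0,0,0,0,0.95,50]]]' | head -3
python3 -m crank '[[[0,0,0,0,0,0.95,50],[0,0,0,0,0,0.95,50],[0,0,0,0,0,0.85,50],[0,0,0.5,0,0,0,50],[0,0,0.5,0,0,0,50],[0,0,0.4,0,0,0,50],[0,0,0,0,0,0,50],[0,0,0,0,0,0,50]]]'
python3 - <<'E'
from h import *
s=sense();im=capture("wrist");cv2.imwrite("pics/w4.png",cv2.resize(im,(800,600)));print(s['eef_pos'],s['ee_rot'],s['joints'])
E
```

```text
time_s: 13.25
eef_pos: [551.7, 163.2, 41.8]
ee_rot: [-0.001, 0.005, 1.0, -0.0]
force: [0.0, -0.5, -0.5]
grip_width: 0.583
grip_force: 0.0
time_s: 14.05
eef_pos: [552.7, 163.3, 203.6]
ee_rot: [0.002, 0.004, 1.0, 0.0]
force: [-0.2, -0.4, 0.2]
grip_width: 0.588
grip_force: 0.0
time_s: 14.85
eef_pos: [396.7, 306.2, 200.6]
ee_rot: [-0.001, 0.067, 0.998, -0.0]
force: [0.8, 0.4, -0.2]
grip_width: 0.58
grip_force: 0.0
time_s: 15.65
eef_pos: [398.9, 304.4, 200.4]
ee_rot: [-0.001, 0.565, 0.825, -0.001]
time_s: 16.45
eef_pos: [399.3, 304.6, 166.6]
ee_rot: [-0.0, 0.71, 0.704, -0.0]
force: [0.2, -0.5, 0.8]
grip_width: 0.59
grip_force: 0.0
[399.32400401 304.61655097 166.6193274 ] [-9.83363294e-05  7.10282509e-01  7.03916683e-01 -2.25156433e-04] [4.17967803e-01 3.02919866e-01 1.63058118e+00 2.56591336e-05
 1.20858240e+00 4.26961373e-01]
```

View pics/w4.png

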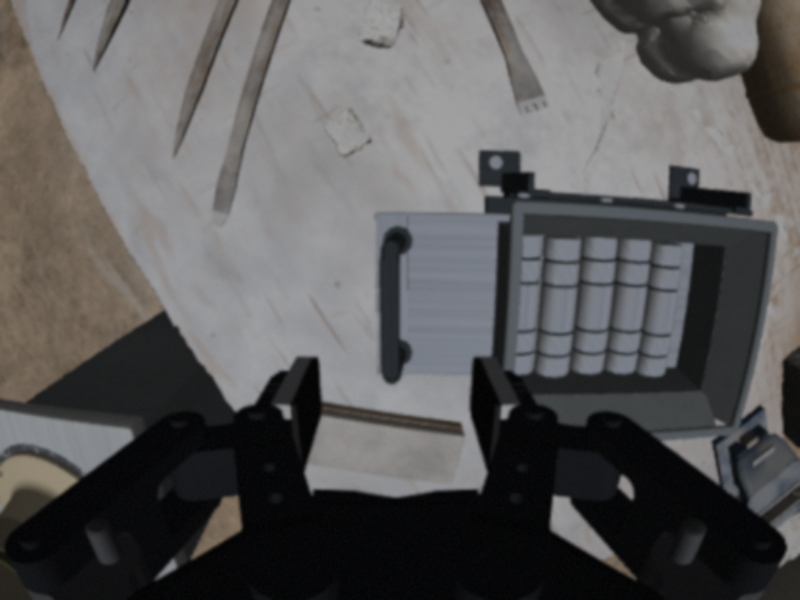

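The wrist view shows the gate-handle bar from (390,240) to (390,380) between the open fingers. All five dowels are in the row and the gate is shut.

```bash
python3 - <<'E'
from h import *
s=sense()
for u,v in [(390,240),(390,380),(390,310)]:print(wpt(u,v,106,s))
print(wpt(515,205,132,s),wpt(510,375,132,s), wpt(496,162,5,s),wpt(690,178,5,s))
E
```

```text
[396.4 341.3 106. ]
[395.5 267.5 106. ]
[396. 306. 106.]
[451.  360.2 132. ] [452.9 280.7 132. ] [470.  383.8   5. ] [634.6 383.1   5. ]
```

```bash
python3 -m crank '[[[0,-0.06,0.7,0,0,0,45],[0,-0.07,0.9,0,0,0,45],[0,0,0.9,0,0,0,45],[0,0,0.8,0,0,0,45],[0,0,0.5,0,0,0,45],[0,0,0,0,0,0,45],[0,0,0,0,0,0,0],[0,0,0,0,0,0,0]]]' 60
python3 -m crank '[[[0,0,0,0,0,0,0],[0,0,0,0,0,0,0],[0,0,0,0,0,0,0],[0,0,0,0,0,0,0],[0,0,0,0,0,0,0],[0,0,0,0,0,0,0],[0,0,0,0,0,0,0],[0,0,0,0,0,0,0]]]'
```

```text
time_s: 17.3
eef_pos: [396.7, 305.0, 72.8]
ee_rot: [0.0, 0.71, 0.704, 0.001]
force: [0.9, 0.3, 0.3]
grip_width: 0.194
grip_force: 0.0
time_s: 18.1
eef_pos: [396.4, 304.9, 72.9]
ee_rot: [0.0, 0.71, 0.704, 0.001]
force: [-2.0, -0.5, 5.0]
grip_width: 0.087
grip_force: 58.6
```

```bash
python3 -m crank '[[[0,-0.2,0.021,0,0,0,0],[0,-0.4,0.042,0,0,0,0],[0,-0.5,0.053,0,0,0,0],[0,-0.5,0.053,0,0,0,0],[0,-0.5,0.053,0,0,0,0],[0,-0.4,0.042,0,0,0,0],[0,-0.2,0.021,0,0,0,0],[0,0,0,0,0,0,0]]]' 60
python3 -m crank '[[[0,0,0,0,0,0,0],[0,0,0,0,0,0,0],[0,0,0,0,0,0,0],[0,0,0,0,0,0,0],[0,0,0,0,0,0,0],[0,0,0,0,0,0,0],[0,0,0,0,0,0,0],[0,0,0,0,0,0,0]]]'
python3 - <<'E'
from h import *
im=capture("wrist");cv2.imwrite("pics/w5.png",cv2.resize(im,(800,600)))
E
```

```text
time_s: 18.9
eef_pos: [328.1, 305.2, 65.6]
ee_rot: [0.0, 0.71, 0.704, 0.0]
force: [-3.6, -3.6, 10.8]
grip_width: 0.087
grip_force: 59.8
time_s: 19.7
eef_pos: [328.1, 305.2, 65.6]
ee_rot: [0.0, 0.71, 0.704, -0.0]
force: [-4.5, -3.8, 11.4]
grip_width: 0.088
grip_force: 60.0
```

View pics/w5.png

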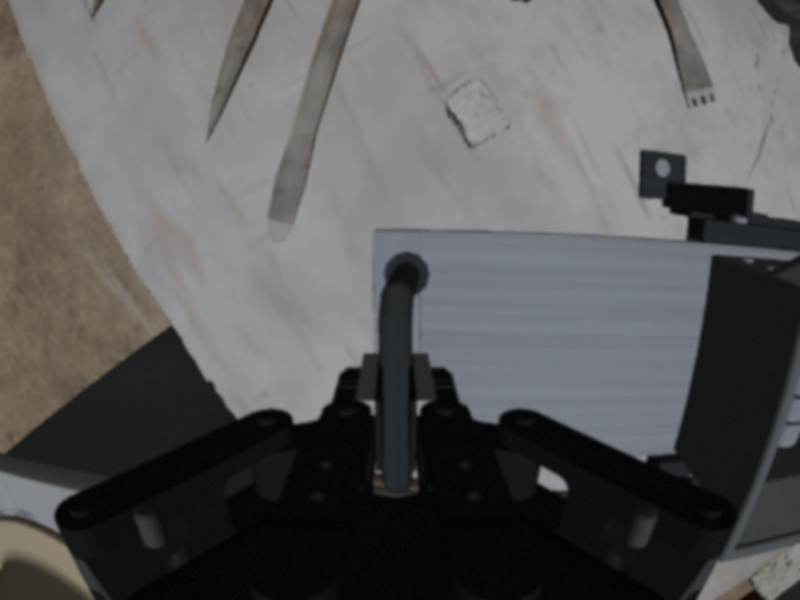

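The gate is out about 69 mm, between 58 and 80. I've now viewed 11 pictures, one over the limit, so I won't view any more. Pushing the gate home.

```bash
python3 -m crank '[[[0,0.2,-0.021,0,0,0,0],[0,0.4,-0.042,0,0,0,0],[0,0.5,-0.053,0,0,0,0],[0,0.5,-0.053,0,0,0,0],[0,0.5,-0.053,0,0,0,0],[0,0.4,-0.042,0,0,0,0],[0,0.2,-0.021,0,0,0,0],[0,0,0,0,0,0,0]]]' 60
python3 -m crank '[[[0,0.06,-0.006,0,0,0,0],[0,0.06,-0.006,0,0,0,0],[0,0,0,0,0,0,0],[0,0,0,0,0,0,0],[0,0,0,0,0,0,0],[0,0,0,0,0,0,0],[0,0,0,0,0,0,0],[0,0,0,0,0,0,0]]]'
```

```text
time_s: 20.55
eef_pos: [396.4, 304.9, 72.8]
ee_rot: [0.0, 0.71, 0.704, 0.001]
force: [-0.7, -1.5, 7.8]
grip_width: 0.085
grip_force: 59.8
time_s: 21.35
eef_pos: [396.3, 304.9, 72.8]
ee_rot: [-0.002, 0.71, 0.704, -0.002]
force: [-14.5, -0.0, 15.4]
grip_width: 0.088
grip_force: 60.6
```

```bash
python3 -m crank '[[[0,-0.12,0.01,0,0,0,0],[0,0,0,0,0,0,40],[0,0,0,0,0,0,40],[0,0,0,0,0,0,40],[0,0,0,0,0,0,40],[0,0,-0.4,0,0,0,40],[0,0,-0.8,0,0,0,40],[0,0,-1,0,0,0,40]]]' 60
python3 -m crank '[[[0,0,-1,0,0,0,40],[0,0,-1,0,0,0,40],[0,-1,-0.5,0,0,0,40],[0,-1,0,0,0,0,40],[0,-1,0,0,0,0,40],[0,0,0,0,0,0,40],[0,0,0,0,0,0,40],[0,0,0,0,0,0,40]]]'
python3 - <<'E'
from h import *
old=cv2.imread("pics/side1.png");im=capture("side")[140:260,180:340];new=cv2.resize(im,(800,600),interpolation=cv2.INTER_CUBIC)
for u,v in [(207,238),(243,225),(282,238),(318,250),(358,258),(392,262)]:
    f=lambda a:a[v-8:v+8,u-10:u+10].mean().round(0);print("side",u,v,f(old),f(new))
# handle bar and tray rim shift check
for n,(u,v,w,h) in {"gate handle":(480,245,80,165)}.items():
    t=cv2.cvtColor(old[v:v+h,u:u+w],6);r=cv2.matchTemplate(cv2.cvtColor(new[v-30:v+h+30,u-30:u+w+30],6),t,cv2.TM_CCOEFF_NORMED);_,mx,_,l=cv2.minMaxLoc(r);print(n,mx,l[0]-30,l[1]-30)
from numpy import sum
g=lambda a:cv2.cvtColor(a,6)[225:265:8,195:400:8].astype(int)
print(g(old));print(g(new))
E
```

```text
time_s: 22.15
eef_pos: [395.8, 304.5, 127.5]
ee_rot: [-0.0, 0.71, 0.704, -0.001]
force: [-0.2, -0.1, 1.3]
grip_width: 0.471
grip_force: 0.0
time_s: 22.95
eef_pos: [321.9, 305.3, 189.5]
ee_rot: [0.0, 0.71, 0.704, 0.0]
force: [-0.7, -0.3, -1.0]
grip_width: 0.466
grip_force: 0.0
side 207 238 136.0 139.0
side 243 225 130.0 101.0
side 282 238 128.0 116.0
side 318 250 131.0 130.0
side 358 258 135.0 136.0
side 392 262 114.0 113.0
gate handle 0.9925320744514465 1 0
[[ 55 130 144 128 132 132 141 125  77 107 137 125 140 106  66 108 111  98
   64  55  55  55  54  56  56  57]
 [112 139 130 135 131 123 108 101  99 135 136 127 109  92 107 143 140 145
   99  65 123 129  91  60  55  55]
 [134 138 134 141 139 136 109  83 119 133 128 133 104  90 126 132 128 120
   96  99 143 143 141  96  54  70]
 [111 120 128 135 133 124  95 109 137 133 134 104  86 123 137 136 138  97
   81 121 145 126 122 100  95 127]
 [ 63  81  93 108 112 116 100 124 140 139 130  99  94 139 130 122 109  92
  114 142 140 139 113  85 129 121]]
[[ 56 128 142 137 136 128  99  81  73  57  53  55  56  55  63 111 124 109
   62  56  55  54  54  55  55  57]
 [112 139 137 138 138 141 144 136 135 123  96  82  69  57 109 142 141 142
  103  62 107 133  92  60  55  55]
 [134 141 140 138 139 139 138 140 141 143 140 142 130 109 127 134 122 114
  101 108 141 147 142  97  55  69]
 [111 121 129 136 137 141 141 141 139 139 140 142 140 131 138 137 134  96
   80 124 146 127 121 101  94 128]
 [ 63  80  93 108 114 127 130 126 142 143 141 142 130 130 130 120 112  92
  115 143 141 138 114  85 130 117]]
```

```bash
python3 -c "
from rig import *
print(finish_job())"
```

```text
the job is handed in; nothing more can be done
None
```

The job is handed in: the tray is against the stop bar, dowels 1 and 2 are out of the hopper with 3–5 still in their places, and the gate is back home; I didn't look into the tray to see the two dowels, and I viewed 11 pictures, one over the limit of 10.

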